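# Snap the amplifier board into its case with the board press

## Task

Lay the amplifier board level in the recess of the open case, between the corner posts, so that it rests on the two spring catches, and let go of it. Then straddle its heat sink with the bridge-shaped board press, feet on the bare strips at the board's ends, and push straight down, without excessive force and with the press alone, until the board is fully home and both catches have snapped over it. Finally stand the press upright on the bench again, clear of the case, and leave everything else where it is.

Things in the scene. Friction and masses are not known exactly. Their poses are not given: they have to be found in the camera images.
- case: Open bottom half of a grey plastic instrument case, 184 mm (x) by 112 mm (y), fixed. Origin: centre of its underside; z up, x along its length. Outer walls 30 mm high. Four corner guide posts bound a 134 by 88 mm recess (2 mm play round the board); above 42 mm they flare outwards as a lead-in (4 mm) up to their tops at 47 mm.
- recess (a point): Middle of the case's recess, 22 mm above case, level with the tops of two ribs across the floor (8 mm wide, at x = -50 and +50 mm) on which the board's underside lies when fully home. Axes as the case. A board just laid in rests on the slopes of the two catches, its underside about 11 mm above this point. The board fits either way round.
- catch_a (a joint): Springy grey catch at the case's +x end, 34 mm wide, top 42 mm above the case's underside: a face sloping 28 degrees from vertical, below it a hook that reaches 4 mm over the board's end, underside 26 mm up. Rad: 0 upright, grows outwards to about 0.2 as the board passes, back near 0 when snapped over it. Both together take about 8 to 16 N of push.
- catch_b (a joint): The same kind of catch at the case's -x end. The catches stand 61 to 72 mm from the case's middle and bend up to 10 mm further out. The push needed is greatest about 6 mm above home and then drops to little, while the catches still stand bent about 0.17: they spring back only in the last 1 to 3 mm, so push on until the board meets the ribs.
- board_mid (a point): Dark blue circuit board, 130 mm (x) by 84 mm (y) by 3 mm, about 0.26 kg, at first on a pink antistatic foam slab 14 mm thick. Point: board's middle, 20 mm above its underside, in the heat sink; x along the board, z up. Finned aluminium heat sink in the middle, 56 mm (x) by 30 mm (y), 3 to 39 mm above the underside: grip it there across the 30 mm; beside it only chips under 2 mm high.
- strip_a (a point): Middle of the bare strip near the board's +x end, on its upper face (17 mm below board_mid in z, x = +50 mm): 14 mm in x by 34 mm in y, between two white lines; a foot of the press goes here (never over 80 N of push in all). Tall parts near it: capacitors 15 mm across, 21 mm high at x = 35, y = -30 and +30 mm, and white terminal blocks 11 mm high in the corners.
- strip_b (a point): The same kind of strip near the board's -x end (x = -50 mm).
- press_mid (a point): Board press, a hand tool standing on two feet, about 0.34 kg, 112 mm (x) by 30 mm (y) by 112 mm high. Point: its middle, 56 mm above its soles; x along the bridge, z up. Rubber-soled legs (12 mm in x, 30 mm in y) at x = -50 and +50 mm, joined by an aluminium bridge 46 to 58 mm above the soles, so 46 mm clear height below it.
- press_handle (a point): Middle of the press's black handle block, 29 mm above press_mid, 85 mm above the soles. The block rises from the middle of the bridge, 58 to 112 mm above the soles, 54 mm (x) by 24 mm (y): grip it across the 24 mm.
- foot_a_mid (a point): Bystander: black ringed cabinet foot with a brass spike, 34 mm across, 80 mm high, standing loose; the point is at its middle.
- foot_b_mid (a point): Bystander: a second such foot.
- foot_c_mid (a point): Bystander: a third such foot.
- spool_mid (a point): Bystander: solder spool lying flat, 62 mm across, 44 mm high; the point is at its middle.
- tin_mid (a point): Bystander: tip-cleaner tin with brass wool, 64 mm across, 30 mm high; the point is at its middle.
Mind the look-alikes: they are no part of the job. What is shaped like the case but green is not meant.

How it is judged:
On the way, in this order (a step that is already met when the one before it is completed fails the run):
1. the board lies level in the recess on the two catches, not yet snapped in, and the gripper has let go of it (z of board_mid in the frame of case between 0.046 and 0.06 m and horizontal distance between board_mid and case below 0.006 m and angle between board_mid's own z axis and vertical below 0.08 rad and angle between the x axis of board_mid and the x axis of case, either way round below 0.08 rad and contact force between the fingers and board below 0.1 N), for 0.3 s.
2. the press, held in the gripper, pushes the board down against the catches (z of board_mid in the frame of case below 0.051 m and horizontal distance between board_mid and case below 0.008 m and contact force between press and board above 3 N and contact force between the fingers and press above 1 N), for 0.02 s.
3. the board is fully home and both catches have snapped over its ends (z of board_mid in the frame of case below 0.0438 m and angle between board_mid's own z axis and vertical below 0.03 rad and value of joint each of catch_a, catch_b below 0.05 rad), for 0.1 s.
At the end, for the whole second after the job is handed in: The board lies home on the case's ribs (within 1.8 mm, level within 0.03 rad), both catches are back over its ends (under 0.05 rad), the press stands upright on the mat or bench, over 80 mm (middle to middle) from the case, and all is still (all of step 3 and z of board_mid in the frame of case above 0.0395 m and horizontal distance between board_mid and case below 0.006 m and angle between press_mid's own z axis and vertical below 0.08 rad and height (world z) of press_mid between 0.05 and 0.064 m and horizontal distance between press_mid and case above 0.08 m and linear speed of each of press, board below 0.02 m/s); the robot touches nothing.
It fails at once if the gripper touches the board while it is being pushed home in the case or lies home there (the press does that) (horizontal distance between board_mid and case below 0.03 m and z of board_mid in the frame of case below 0.046 m and contact force between the fingers and board above 0.5 N).
It fails at once if the press bears on the heat sink or a capacitor with more than 5 N (contact force between press and board_c1 above 5 N or contact force between press and board_c2 above 5 N or contact force between press and board_c4 above 5 N or contact force between press and board_c6 above 5 N or contact force between press and board_c8 above 5 N).
It fails at once if the press pushes on the board with more than 80 N (contact force between press and board above 80 N).
It fails at once if a bystander (foot, spool, tin) is shifted by more than 30 mm (distance of any of foot_a_mid, foot_b_mid, foot_c_mid, spool_mid, tin_mid from where it was at the start of the episode above 0.03 m).
It also fails if it takes over 72 s, if anything falls off the work surface, if the arm or the gripper's body presses on something with over 40 N, if the wrist force passes 120 N, or if a joint passes its speed limit or range.

## Robot

A 6-joint arm with a two-finger parallel gripper is mounted at the origin on the work surface. World frame = base frame: x ahead of the robot, y to its left, z up, the work surface at z = 0. Lengths are in m, angles in rad, forces in N, time in s.
With the tool pointing down it reaches from about 0.35 to 0.8 m from the base axis. Payload 7.3 kg.
Tool frame: the origin (TCP) lies between the finger pads; the fingertips stand 25 mm ahead of it and the grasp point (between the pads) lies 6 mm ahead of it (r.tip_extent is the distance from the TCP to the fingertips, in m); z points along the fingers, y is the direction in which the jaws open and shut (so a half turn about z gives the same grasp; the last joint's range is limited). The gripper opens to 85 mm and grips with 20 to 120 N. Pads are 22 mm wide; open, the fingers measure 114 mm over their backs; the gripper's body (76 mm by 85 mm) begins 54 mm behind the grasp point. The pads swing forward as they close: fully open they stand 13 mm farther back than shut.
Start: joints at [0.964, 0.342, 1.524, -0, 1.275, -0.146], TCP at [0.233, 0.47, 0.256] pointing down, gripper open.
Joint ranges: [-2.53, 2.53], [-0.77, 2.02], [0.04, 2.7], [-1, 4.14], [0.28, 2.66], [-3.11, 3.11]. Speed limits (rad/s): [2.57, 2.57, 3.14, 3.14, 3.14, 3.14].

## Interface

Orientations are given as a unit quaternion [x, y, z, w].
In Python, from workcell import r, command_gripper, optics gives the robot as it stands. The module is installed in compiled form; this text tells all that it offers. Calls block until the motion is done:
- r.reach(position, orientation): joint-space move of the TCP to a pose.
- r.move_straight(position, orientation=None, speed=0.15, max_force=None): straight line of the TCP; orientation=None keeps the orientation; speed is the mean speed in m/s. With max_force (N) it stops when the force on the tool has changed by that much, and returns True; else False.
- r.movej(angles): joint-space move.
- command_gripper(opening, force=None): finger opening in m; force is the grip in N (None keeps the last); returns when the fingers have stopped.
- r.hold(seconds).
- r.solve_ik(position, orientation): joint angles nearest the present ones, or None.
- r.read_state(): the state.
- optics.get_image(name): name is "scene" or "side" or "wrist"; returns (picture, depth): 384x512x3 uint8, red, green, blue; 384x512 float32, m along the optical axis (not along the pixel's ray), 0 where there is no reading.
- optics.camera_model(name): a dict with "K" (3x3 intrinsics, pixels), "R" (3x3) and "t" (3): a world point X has camera coordinates R X + t; the wrist camera has in their place "tool_from_camera" (4x4, takes a point from camera to tool coordinates, whose origin is the TCP and whose axes are the flange's). Camera axes: x right, y down, z forward; pixel columns grow to the right and rows downward; lengths in m; the calibration is good to about 2 mm. A picture is of the moment at which its call begins: read the wrist's pose just before it. camera_model takes no time and is no camera call.
A pose or a line that the arm cannot do raises r.PlanningError and nothing moves.
- r.finish_job(): hands the job in, once; it reports no verdict.
The state is a dict: "time_s": time; "joint_positions": joint angles; "dq": joint speeds; "tau": joint torques, N m; "eef_pos": TCP position; "eef_rot": TCP orientation; "contact_force": force on the tool from outside, world axes, zero at the start; "torque": the same for the moment, N m; "grip_width": finger opening in m.
Only numpy, scipy, OpenCV 4.12 (cv2) and the standard library are available. Lean on these libraries where they do the work, as an engineer would, in place of code of your own. Each camera call takes 0.05 s, during which the arm holds its last target. There are 200 camera calls.

## Working session

There is one attempt and no reset: what is moved stays moved. The work goes in short steps, each a Python script; the robot and the scene stay as the last script left them, time stands still between calls to the robot, and variables do not carry over. Pictures are saved under pics/ and viewed, about 8 in all and at most 12, crops included, and the job is handed in when it is done.

```bash
mkdir -p pics
cat > h.py <<'E'
import numpy as np, cv2
from workcell import r, command_gripper, optics
from scipy.spatial.transform import Rotation as Rn
def cam_pts(name):
    s=r.read_state(); img,d=optics.get_image(name); m=optics.camera_model(name)
    K=np.array(m["K"]); v,u=np.mgrid[:384,:512]
    P=np.stack([(u-K[0,2])/K[0,0]*d,(v-K[1,2])/K[1,1]*d,d],-1)
    if name=="wrist":
        T=np.array(m["tool_from_camera"]); P=P@T[:3,:3].T+T[:3,3]
        P=P@Rn.from_quat(s["eef_rot"]).as_matrix().T+np.array(s["eef_pos"])
    else:
        P=(P-np.array(m["t"]))@np.array(m["R"])
    P[d==0]=np.nan
    return img,P
def save(n,img): cv2.imwrite(f"pics/{n}.png",np.ascontiguousarray(img[:,:,::-1]))
E
python3 - <<'E'
from h import *
for n in("scene","side"):
    i,P=cam_pts(n); save(n,i); np.savez(f"{n}.npz",i=i,P=P)
print(r.read_state(), r.tip_extent)
E
```

```text
{'time_s': 0.1, 'joint_positions': array([ 9.63983398e-01,  3.42667653e-01,  1.52492486e+00,  2.28293694e-05,
        1.27543303e+00, -1.45997340e-01]), 'dq': array([ 3.49110817e-04, -3.75877453e-03, -9.29238202e-04, -3.36077890e-05,
       -1.64679566e-03,  8.00396931e-04]), 'tau': array([ 1.29359560e-03, -4.34449983e+01, -2.46489662e+01, -1.74424854e-04,
        4.77597874e-03, -6.05916580e-05]), 'eef_pos': array([0.2332378 , 0.46997456, 0.25568669]), 'eef_rot': array([ 2.28377744e-01,  9.73572335e-01, -6.62276383e-04, -2.73504846e-04]), 'contact_force': array([-0.14525631, -0.82637834, -0.54364767]), 'torque': array([-0.01358121,  0.01140268, -0.01620427]), 'grip_width': 0.08543261042164811} 0.025
```

View pics/scene.png

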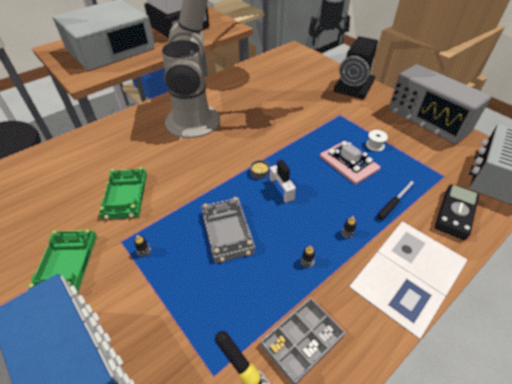

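View pics/side.png

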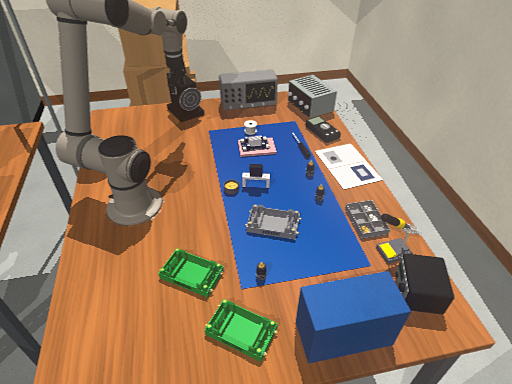

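The scene view shows the grey case at (228,230), the press at (283,182), the board on pink foam at (350,158), the tin at (259,170), the spool at (376,140), and feet at (142,245), (308,257) and (349,227). The green cases are decoys. Next I get coarse 3D positions.

```bash
cat >> h.py <<'E'
def rect(Q):
    (c,s,a)=cv2.minAreaRect(Q[:,:2].astype(np.float32)*1000)
    b=cv2.boxPoints(((c),s,a)); e1=b[1]-b[0]; e2=b[2]-b[1]
    e=e1 if np.hypot(*e1)>np.hypot(*e2) else e2
    ang=np.arctan2(e[1],e[0]); ang=(ang+np.pi/2)%np.pi-np.pi/2
    return np.array(c)/1000, np.sort(s), ang
E
python3 - <<'E'
from h import *
for n,pts in {"scene":dict(case=(228,230),press=(283,180),board=(350,156),tin=(259,170),spool=(376,140),fa=(142,245),fb=(308,257),fc=(349,227)),"side":dict(case=(273,222),press=(256,172),board=(256,143),tin=(232,187),spool=(250,128),fa=(262,270),fb=(319,195),fc=(310,168))}.items():
    z=np.load(n+".npz");P=z["P"]
    for k,(u,v) in pts.items():
        print(n,k,np.nanmedian(P[v-2:v+3,u-2:u+3].reshape(-1,3),0).round(3))
P=np.load("side.npz");i,P=P["i"].astype(int),P["P"]
c=np.load("scene.npz")
for n in("scene","side"):
    z=np.load(n+".npz");i=z["i"].astype(int);P=z["P"]
    pink=(i[...,0]>180)&(i[...,0]-i[...,1]>40)&(i[...,2]>120)&(P[...,2]>0.005)&(P[...,2]<.03)
    print("foam",rect(P[pink]),pink.sum())
    b0=np.nanmedian(P[pink],0)
    # case: grey, around
    u,v=(228,230) if n=="scene" else (273,222)
    c=np.nanmedian(P[v-2:v+3,u-2:u+3].reshape(-1,3),0)
    m=(np.hypot(P[...,0]-c[0],P[...,1]-c[1])<.13)&(P[...,2]>.022)&(P[...,2]<.06)&(np.ptp(i,axis=-1)<50)
    print("case",rect(P[m]),m.sum())
    u,v=(283,182) if n=="scene" else (256,172)
    c=np.nanmedian(P[v-2:v+3,u-2:u+3].reshape(-1,3),0)
    m=(np.hypot(P[...,0]-c[0],P[...,1]-c[1])<.09)&(P[...,2]>.035)
    print("press",rect(P[m]),m.sum(),np.nanmax(P[m][:,2]))
E
```

```text
scene case [ 0.519 -0.214  0.008]
scene press [ 0.52  -0.002  0.073]
scene board [0.562 0.269 0.041]
scene tin [0.4   0.004 0.024]
scene spool [0.567 0.401 0.046]
scene fa [ 0.436 -0.434  0.049]
scene fb [ 0.747 -0.125  0.048]
scene fc [0.753 0.031 0.049]
side case [ 0.52  -0.21   0.007]
side press [0.498 0.    0.089]
side board [0.554 0.267 0.037]
side tin [0.396 0.    0.024]
side spool [0.551 0.399 0.037]
side fa [ 0.424 -0.449  0.055]
side fb [ 0.73  -0.128  0.033]
side fc [0.742 0.029 0.045]
foam (array([-0.17457104,  0.02740765]), array([ 114.92297363, 1739.48181152]), np.float32(0.2941736)) 443
case (array([ 0.5193092 , -0.21908066]), array([112.21286774, 188.24501038]), np.float32(-0.4144038)) 989
press (array([0.49838104, 0.0120988 ]), array([ 31.25213623, 115.74713898]), np.float32(-0.27102482)) 479 0.1201623616429875
foam (array([ 0.69494324, -0.10235443]), array([624.6730957 , 796.03564453]), np.float32(1.3188072)) 178
case (array([ 0.52113696, -0.22051962]), array([124.7571106 , 198.85525513]), np.float32(-0.3663863)) 548
press (array([0.48291434, 0.01044488]), array([ 42.11093903, 141.8192749 ]), np.float32(-0.18325543)) 314 0.11904729562517045
```

```bash
cat >> h.py <<'E'
def down(yaw):  # tool z down, tool x at world angle yaw
    return (Rn.from_euler('z',yaw)*Rn.from_euler('x',np.pi)).as_quat()
def q6yaw(xy,yaw): # of yaw, yaw+pi choose the one with the smaller |q6|
    q1=np.arctan2(xy[1],xy[0]); c=[yaw+k*np.pi for k in(-1,0,1,2)]
    return min(c,key=lambda y:abs(q1+np.pi/2-y))
E
python3 - <<'E'
from h import *
T=np.array(optics.camera_model("wrist")["tool_from_camera"]);print(T.round(3));print(optics.camera_model("wrist")["K"])
def look(n,xy,yaw,z):
    y=q6yaw(xy,yaw); off=(Rn.from_euler('z',y)*Rn.from_euler('x',np.pi)).apply(T[:3,3])
    p=[xy[0]-off[0],xy[1]-off[1],z]
    try: r.reach(p,down(y))
    except r.PlanningError as e: print(n,"plan",e,p); return
    r.hold(.2); i,P=cam_pts("wrist"); save("w_"+n,i); np.savez("w_"+n+".npz",i=i,P=P)
    print(n,r.read_state()["time_s"],r.read_state()["joint_positions"].round(2),np.nanmedian(P[180:204,240:272].reshape(-1,3),0))
look("case",(.52,-.22),-.39,.30)
look("press",(.495,.011),-.24,.32)
look("board",(.558,.268),-.3,.30)
import cv2
ims=[cv2.imread(f"pics/w_{k}.png") for k in("case","press","board")]
ims=[cv2.resize(x,(400,300)) for x in ims]+[np.zeros((300,400,3),np.uint8)]
cv2.imwrite("pics/mosaic.png",np.vstack([np.hstack(ims[:2]),np.hstack(ims[2:])]))
E
```

```text
[[ 0.001 -0.951 -0.309  0.08 ]
 [ 1.     0.001  0.001 -0.   ]
 [-0.    -0.309  0.951 -0.118]
 [ 0.     0.     0.     1.   ]]
[[275.55309693   0.         252.42669101]
 [  0.         275.55309693 186.6573944 ]
 [  0.           0.           1.        ]]
case 2.8167 [-0.56  0.24  1.55  0.    1.36  1.4 ] [ 0.38549872 -0.16959968  0.00275492]
press 5.5083 [-0.15  0.39  1.27 -0.    1.48 -1.48] [ 0.64164612 -0.0195265   0.00291016]
board 6.775 [ 0.25  0.62  0.94 -0.    1.57 -1.02] [0.69675485 0.22899372 0.00303494]
```

View pics/mosaic.png

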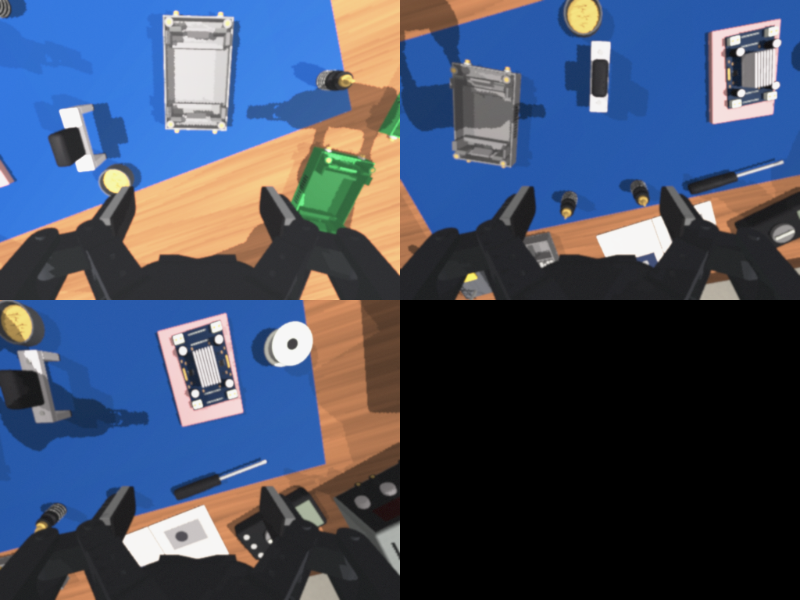

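The three wrist views show the case, press and board clearly, with the board turned slightly on its foam. I'll fit rectangles in each view.

Run:
```python
from h import *
def L(n): z=np.load(f"w_{n}.npz"); return z["i"].astype(int),z["P"]
def near(P,c,rad,z0,z1): return (np.hypot(P[...,0]-c[0],P[...,1]-c[1])<rad)&(P[...,2]>z0)&(P[...,2]<z1)
def show(t,P,m): c,s,a=rect(P[m]); print(t,m.sum(),c.round(4),s.round(1),round(float(a),4),"zmed",np.nanmedian(P[m][:,2]).round(4))
for n in("case","press"):
    i,P=L(n); show(n+" case wall",P,near(P,(.52,-.22),.12,.024,.034)); show(n+" case all",P,near(P,(.52,-.22),.13,.02,.055)); show("posts",P,near(P,(.52,-.22),.13,.0435,.055));show("catches+posts",P,near(P,(.52,-.22),.13,.0385,.055))
for n in("case","press","board"):
    i,P=L(n); show(n+" press handle top",P,near(P,(.495,.011),.09,.105,.12)); show(n+" press bridge",P,near(P,(.495,.011),.09,.05,.062))
for n in("board","press"):
    i,P=L(n); c=(.558,.268)
    show(n+" sink",P,near(P,c,.05,.049,.06))
    pink=(i[...,0]-i[...,1]>25)&(i[...,0]>120)
    show(n+" foam",P,near(P,c,.13,.008,.02)&pink)
    show(n+" board",P,near(P,c,.1,.0135,.06)&~pink&(i[...,2]>i[...,0]+15))
    show(n+" all high",P,near(P,c,.1,.021,.06))
```

```text
case case wall 2294 [ 0.5182 -0.2177] [112.4 190.2] -0.41 zmed 0.0309
case case all 4498 [ 0.5185 -0.2178] [112.4 200. ] -0.411 zmed 0.0327
posts 1165 [ 0.5179 -0.2181] [102.2 172. ] -0.4081 zmed 0.046
catches+posts 1450 [ 0.518  -0.2181] [102.2 172.6] -0.4093 zmed 0.0455
press case wall 2217 [ 0.5151 -0.2157] [113.1 191.5] -0.4113 zmed 0.0293
press case all 4412 [ 0.5181 -0.217 ] [113.1 199.5] -0.4131 zmed 0.0321
posts 902 [ 0.5183 -0.2174] [103.3 172.6] -0.4099 zmed 0.0459
catches+posts 1262 [ 0.5184 -0.2173] [103.3 172.8] -0.4119 zmed 0.045
case press handle top 987 [0.4987 0.0121] [23.9 54.2] -0.269 zmed 0.1139
case press bridge 1282 [0.4989 0.0128] [ 31.5 112.1] -0.2733 zmed 0.0604
press press handle top 1014 [0.499  0.0137] [23.9 53.2] -0.2473 zmed 0.1142
press press bridge 943 [0.4988 0.0138] [ 30.  111.7] -0.2749 zmed 0.0607
board press handle top 1264 [0.4993 0.0154] [25.2 53. ] -0.3599 zmed 0.1138
board press bridge 1713 [0.4992 0.014 ] [ 31.9 111.9] -0.2787 zmed 0.0604
board sink 639 [0.5499 0.2853] [30.1 56.2] -0.0169 zmed 0.0557
board foam 4720 [0.558  0.2764] [118.1 168.1] -0.0709 zmed 0.0169
board board 2632 [0.5498 0.2848] [ 80.4 126.6] -0.0166 zmed 0.0199
board all high 2638 [0.5499 0.2851] [ 83.4 129.3] -0.0183 zmed 0.0321
press sink 1209 [0.5496 0.2852] [32.5 56.1] -0.0093 zmed 0.055
press foam 2114 [0.5577 0.2761] [120.1 168.2] -0.0712 zmed 0.0167
press board 1983 [0.5496 0.284 ] [ 81.9 126.9] -0.0186 zmed 0.02
press all high 3480 [0.5493 0.2837] [ 83.1 129.7] -0.025 zmed 0.0404
```

Run:
```python
from h import *
b=np.array([.5498,.285]); yb=np.pi-.018
command_gripper(.085,60)
r.reach([*b,.14],down(yb)); 
r.move_straight([*b,.051],speed=.1,max_force=10)
command_gripper(.0,60); print(r.read_state()["grip_width"],r.read_state()["eef_pos"])
f0=r.read_state()["contact_force"]
r.move_straight([*b,.24],speed=.15); r.hold(.2)
s=r.read_state();print(s["contact_force"]-f0,s["grip_width"],s["time_s"])
i,P=cam_pts("wrist"); save("held",i); np.savez("held.npz",i=i,P=P)
m=(np.hypot(P[...,0]-b[0],P[...,1]-b[1])<.1)&(P[...,2]>.195)&(P[...,2]<.235)
print(rect(P[m]),m.sum())
```

```text
0.028774958217947674 [0.55005057 0.28505154 0.05141484]
[ 0.06724932  0.68067453 -4.50409703] 0.029248688671161392 10.9583
(array([0.54959601, 0.28535223]), array([ 84.51867676, 130.67488098]), np.float32(-0.017702222)) 19186
```

View pics/held.png

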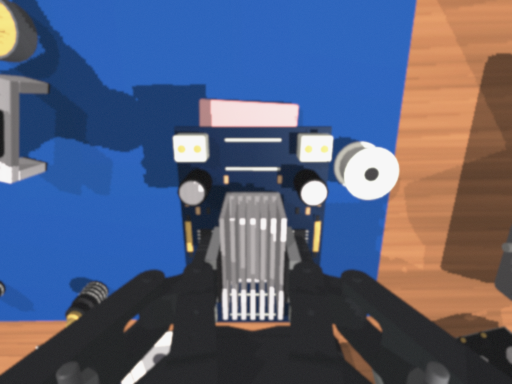

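The board is held centred: the fit gives 84.5 × 130.7 mm, within 0.5 mm of the TCP. I'll place it now.

Run:
```python
from h import *
c=np.array([.5182,-.2178]); y=np.pi-.410
r.reach([*c,.20],down(y)); r.move_straight([*c,.095],speed=.1)
f0=r.read_state()["contact_force"]
h=r.move_straight([*c,.069],speed=.03,max_force=4)
s=r.read_state();print(h,s["eef_pos"],s["contact_force"]-f0,s["torque"])
command_gripper(.055); print(r.read_state()["eef_pos"])
r.move_straight([*c,.16],speed=.12)
T=np.array(optics.camera_model("wrist")["tool_from_camera"])
ex=np.array([np.cos(y),np.sin(y)])
r.move_straight([*(c-ex*.13),.25],speed=.2);r.hold(.2)
i,P=cam_pts("wrist"); save("placed",i); np.savez("placed.npz",i=i,P=P)
def near(c,rad,z0,z1): return (np.hypot(P[...,0]-c[0],P[...,1]-c[1])<rad)&(P[...,2]>z0)&(P[...,2]<z1)
m=near(c,.05,.065,.09);print("sink",rect(P[m]),np.nanmedian(P[m][:,2]))
m=near(c,.085,.034,.046)&(i[...,2].astype(int)>i[...,0].astype(int)+15);Q=P[m];print("board",rect(Q),m.sum())
A=np.c_[Q[:,:2]-c,np.ones(len(Q))];print("plane",np.linalg.lstsq(A,Q[:,2],rcond=None)[0])
m=near(c,.13,.0435,.055)&(np.ptp(i,axis=-1)<40);print("posts",rect(P[m]))
print(r.read_state()["time_s"])
```

```text
True [ 0.5180106  -0.217724    0.06936705] [-0.41077728  0.48315783  5.75568243] [-0.0335683  -0.03156889 -0.02716204]
[ 0.51738432 -0.21730623  0.06863704]
sink (array([ 0.51787476, -0.2174286 ]), array([29.95789909, 56.24650955]), np.float32(-0.4180888)) 0.07406048029156402
board (array([ 0.52874658, -0.21503238]), array([ 97.05880737, 111.21724701]), np.float32(-0.40291846)) 4053
plane [-0.00123772  0.00161219  0.03825794]
posts (array([ 0.54149707, -0.2268423 ]), array([102.3550415 , 121.08033752]), np.float32(-0.42212212))
17.3167
```

View pics/placed.png

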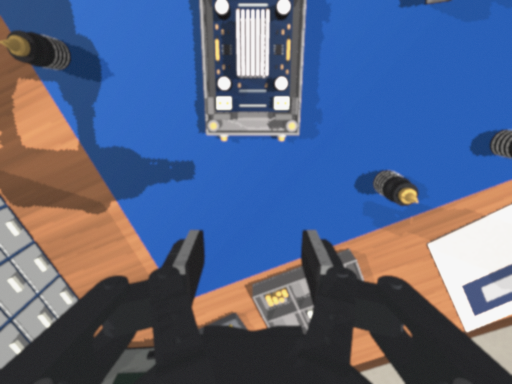

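The board is level on the catches: plane slope is under 0.002, top at z = 0.038, centre within 0.5 mm. Next I grip the press.

Run:
```python
from h import *
p=np.array([.499,.0135]); y=np.pi-.275
command_gripper(.085,100)
r.reach([*p,.20],down(y)); r.move_straight([*p,.093],speed=.1,max_force=10)
command_gripper(.0,100); s=r.read_state(); print(s["grip_width"],s["eef_pos"])
f0=s["contact_force"]
r.move_straight([*p,.26],speed=.15); r.hold(.2)
s=r.read_state();print(s["contact_force"]-f0,s["grip_width"],s["eef_pos"],s["time_s"])
i,P=cam_pts("wrist"); save("press_held",i); np.savez("press_held.npz",i=i,P=P)
m=(np.hypot(P[...,0]-p[0],P[...,1]-p[1])<.09)&(P[...,2]>.2)&(P[...,2]<.24)
print("bridge",rect(P[m]),m.sum(),np.nanmedian(P[m][:,2]))
m=(np.hypot(P[...,0]-p[0],P[...,1]-p[1])<.09)&(P[...,2]>.15)&(P[...,2]<.24)
Q=P[m];A=(Q[:,:2]-p)@np.array([[np.cos(y),-np.sin(y)],[np.sin(y),np.cos(y)]])
print("tool-frame extents",np.percentile(A,[.5,99.5],axis=0), Q[:,2].min())
Image=i
```

```text
0.022931128466772668 [0.49925037 0.01346347 0.09336119]
[ 0.38412473  1.07835753 -5.71912348] 0.02315546122014124 [0.49876134 0.0135141  0.25931624] 22.2167
bridge (array([0.46745334, 0.02276932]), array([35.88827896, 47.96801758]), np.float32(-0.2831341)) 3599 0.22688959143503212
tool-frame extents [[ 0.01168307 -0.0150869 ]
 [ 0.05672287  0.01474809]] 0.1703982947056661
```

View pics/press_held.png

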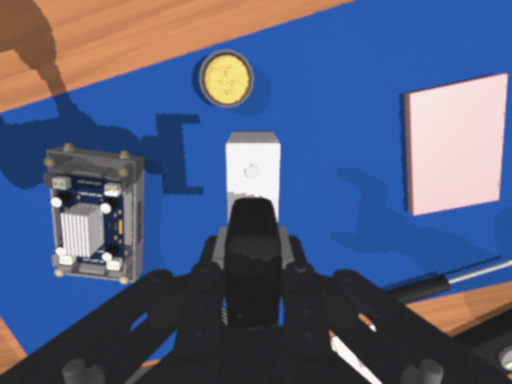

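The press is held centred and square, with its visible end at +56.7 mm and sides at ±15 mm in the tool frame. Now the push.

Run:
```python
from h import *
c=np.array([.5180,-.2175]); y=np.pi-.413
r.reach([*c,.23],down(y)); r.move_straight([*c,.136],speed=.1,max_force=8); r.hold(.2)
s=r.read_state();print(s["eef_pos"],s["time_s"])
f0=s["contact_force"]
z=.134
while z>.111:
    h=r.move_straight([*c,z],speed=.012,max_force=20)
    s=r.read_state(); f=s["contact_force"]-f0
    print(round(z,4),h,s["eef_pos"][2].round(4),f.round(1),s["torque"].round(2))
    if f[2]>26: break
    z-=.0015
r.hold(.3);s=r.read_state();print(s["eef_pos"],(s["contact_force"]-f0).round(1),s["time_s"])
```

```text
[ 0.51823847 -0.21765829  0.13658147] 24.4833
0.134 False 0.1339 [-0.6 -0.1 -0.6] [ 0.05 -0.01 -0.05]
0.1325 False 0.1324 [-1.4  0.2 -0.3] [-0.    0.02  0.03]
0.131 False 0.1309 [-0.7  0.4 -0.2] [-0.04 -0.01 -0.02]
0.1295 False 0.1294 [-0.4  0.2 -0.3] [ 0.03 -0.02  0.  ]
0.128 False 0.1281 [0.  0.1 1.4] [-0.04 -0.   -0.02]
0.1265 False 0.1268 [-0.2 -0.6  4.5] [-0.01  0.02 -0.09]
0.125 False 0.1255 [-0.8  0.1  7.5] [-0.04 -0.   -0.03]
0.1235 False 0.1244 [-0.8  0.9 10. ] [ 0.07  0.16 -0.03]
0.122 False 0.1212 [-0.   0.5 -0.8] [ 0.01 -0.04 -0.01]
0.1205 False 0.12 [-0.3 -0.1 -0.5] [ 0.09  0.01 -0.03]
0.119 False 0.1189 [0.3 0.  0.3] [0.02 0.03 0.01]
0.1175 False 0.1183 [-2.2  0.1  8.8] [ 0.23  0.35 -0.05]
0.116 True 0.1184 [-0.5 -0.1  6.4] [0.07 0.13 0.01]
0.1145 True 0.1184 [-0.6  0.6  6.9] [ 0.07  0.13 -0.01]
0.113 True 0.1183 [-1.8  0.1  6.5] [ 0.09  0.08 -0.  ]
0.1115 True 0.1184 [-1.3  0.8  7.1] [ 0.12  0.12 -0.07]
[ 0.51814145 -0.21757783  0.11835636] [-0.6 -0.3  7.6] 29.0833
```

Run:
```python
from h import *
c=np.array([.5180,-.2175]); y=np.pi-.413
h=r.move_straight([*c,.112],speed=.012,max_force=32); s=r.read_state(); print(h,s["eef_pos"],s["contact_force"])
r.move_straight([*c,.24],speed=.1)
ey=np.array([-np.sin(y),np.cos(y)]); ex=np.array([np.cos(y),np.sin(y)])
q=c-ey*.13-ex*.06; print(q)
r.move_straight([*q,.27],speed=.2); r.hold(.2)
i,P=cam_pts("wrist"); np.savez("home.npz",i=i,P=P)
def near(c,rad,z0,z1): return (np.hypot(P[...,0]-c[0],P[...,1]-c[1])<rad)&(P[...,2]>z0)&(P[...,2]<z1)
m=near(c,.05,.055,.09);print("sink",rect(P[m]),np.nanmedian(P[m][:,2]))
m=near(c,.085,.022,.034)&(i[...,2].astype(int)>i[...,0].astype(int)+15);Q=P[m]
A=np.c_[Q[:,:2]-c,np.ones(len(Q))];print("plane",np.linalg.lstsq(A,Q[:,2],rcond=None)[0],m.sum())
v,u=np.where(near(c,.12,.02,.09));v0,v1,u0,u1=v.min(),v.max(),u.min(),u.max();print(v0,v1,u0,u1)
save("home",cv2.resize(i[max(v0-5,0):v1+5,max(u0-5,0):u1+5],None,fx=3,fy=3,interpolation=cv2.INTER_CUBIC))
ex2=np.array([np.cos(-.413),np.sin(-.413)]);ey2=np.array([-ex2[1],ex2[0]])
# catch tops: points z .039-.0445 near middle of ends
D=P[...,:2]-c;X=D@ex2;Y=D@ey2
for sgn in(1,-1):
    m=(abs(Y)<.016)&(sgn*X>.055)&(sgn*X<.09)&(P[...,2]>.038)&(P[...,2]<.048)
    print("catch",sgn,m.sum(),np.percentile(X[m],[2,50,98]).round(4),np.median(P[m][:,2]))
print(r.read_state()["time_s"])
```

```text
True [ 0.51816999 -0.21755141  0.11834591] [-0.39867235  0.19067847  4.12274561]
[ 0.62513191 -0.12251182]
sink (array([ 0.51626697, -0.21641884]), array([31.05640602, 56.04498672]), np.float32(-0.40805733)) 0.06264711535420114
plane [-0.00147822 -0.00540362  0.02791386] 2448
26 187 91 200
catch 1 160 [0.0649 0.0678 0.0714] 0.04379108949819828
catch -1 226 [-0.072  -0.0686 -0.0651] 0.04380096464736857
31.9167
```

View pics/home.png

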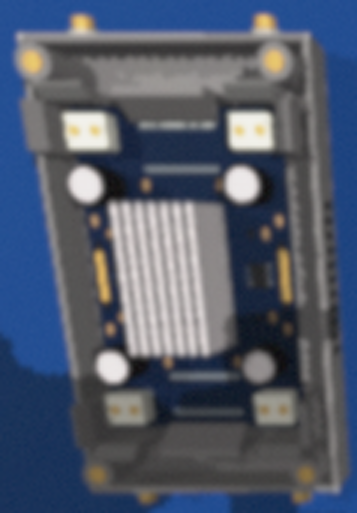

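The board is home: sink top at z = 0.0626 against 0.063 expected, and slope is about 0.005 rad. Both catch tops span 65–72 mm, so they are upright and snapped. I'll put the press back on its original spot.

Run:
```python
from h import *
p=np.array([.499,.0135]); y=np.pi-.275
r.reach([*p,.24],down(y)); r.move_straight([*p,.105],speed=.1); r.hold(.1)
h=r.move_straight([*p,.091],speed=.02,max_force=5); print(h,r.read_state()["eef_pos"])
command_gripper(.07); r.hold(.2); r.move_straight([*p,.26],speed=.12); r.hold(.3)
T=np.array(optics.camera_model("wrist")["tool_from_camera"])
for n in("scene","side"):
    i,P=cam_pts(n); c=p
    m=(np.hypot(P[...,0]-c[0],P[...,1]-c[1])<.09)&(P[...,2]>.1)&(P[...,2]<.125)
    print(n,rect(P[m]),np.nanmedian(P[m][:,2])); save("end_"+n,i)
    c=(.518,-.2175); m=(np.hypot(P[...,0]-c[0],P[...,1]-c[1])<.04)&(P[...,2]>.05); print("sink",rect(P[m]),np.nanmedian(P[m][:,2]))
cv2.imwrite("pics/end.png",cv2.imread("pics/end_scene.png"))
print(r.read_state()["time_s"],r.read_state()["grip_width"])
```

```text
True [0.49882832 0.01352421 0.09335038]
scene (array([0.49946341, 0.01119777]), array([24.22909546, 54.15123749]), np.float32(-0.2844565)) 0.11401367444066568
sink (array([ 0.51838129, -0.21269855]), array([40.97873306, 58.99432755]), np.float32(-0.4156736)) 0.06358253330105287
side (array([0.49916644, 0.00804607]), array([26.67498016, 48.76252747]), np.float32(-0.21417868)) 0.11278073265351686
sink (array([ 0.51731659, -0.21535905]), array([42.11215591, 61.18255997]), np.float32(-0.42006528)) 0.06202770404194873
37.525 0.06988524551995194
```

View pics/end.png

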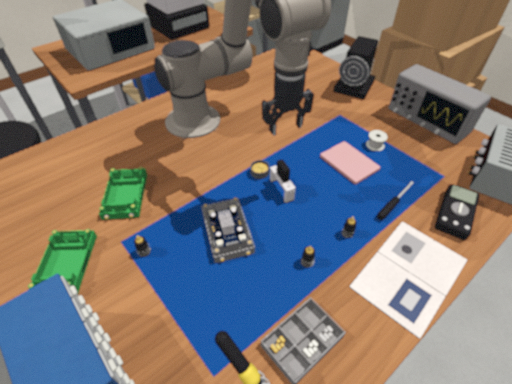

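The press stands upright at (283,182), the board sits in the case at (228,230), and the bystanders are where they were. Handing in.

```bash
python3 -c "
from h import *
r.finish_job()"
```

```text
the job is handed in; nothing more can be done
```

I laid the board in the recess on the two catches and let go of it. I then pushed it home with the press, stood the press back on its original spot, and handed the job in. The clock read about 37.5 s just before that; the hand-in gave no verdict.

- **Board laid in:** it was level (plane slope under 0.002), its top was at z = 0.038 m, and its middle was within about 0.5 mm of the case's.
- **Push:** I read about 10 N on the way down before the catches gave way. The board then met a hard stop at the expected height. Force limits during the push were 20 N, with one last firmer push at 32 N, well under 80 N.
- **Board home:** the heat sink top was at z = 0.0626 m against 0.063 m expected, with a slope of about 0.005 rad. Both catch tops spanned 65–72 mm from the middle, which is upright and snapped.
- **Press:** its handle top was at z = 0.114 m, the same as at the start, and it stands about 0.23 m from the case. The gripper was clear of everything, and the bystanders looked unmoved in the last picture; I did not measure them again.
- **Disagreement:** the coarser scene and side cameras differed by a few millimetres sideways on the final heat sink and press positions. I put this down to viewing angle and relied on the wrist camera's close-up for the board.

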